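# Let one tin out of the pedal dispenser

### The job

Let the tin out of the bench dispenser with its pedal: press the pedal down until it bears firmly on its stop, without forcing it, and keep it there until the tin has rolled down into the open trough. Then ease the pedal slowly all the way back up, so that the lid comes down shut and never drops or slams. Work the lid only through the pedal, and leave the other things on the bench where they are.

Things in the scene. Friction and masses are not known exactly. Their poses are not given: they have to be found in the camera images.
- dispenser: Fixed steel tin dispenser on a grey base plate 310 x 245 x 10 mm (x -180..130, y -140..105). Origin at bench level, x from trough to back, y left, z up. At y = 55 a chute 66 mm wide slopes down to -x at 0.17 rad: at x > -25 the magazine under the lid (walls to z 115), then the open trough (walls to z 55, end wall at x -178). Pedal lever at y = -85. Posts at x 106 reach z 135.
- pedal: Steel pedal lever, 24 x 8 mm, black rubber pad 50 (x) by 62 mm (y) at its end. Origin on its hinge, axes as the dispenser's when up. Pressing turns the pad down 0.21 to 0.31 rad (31 to 48 mm) to the stop. Its spring pushes up with 3 N (top) to 7 N (bottom) at the pad; on the stop the force rises steeply. 12 to 16 N is a good press; over 25 N overloads it. Let go, it flies up and slams the lid.
- pedal_pad (a point): Centre of the pad's top face, dispenser frame about (-87, -85, 128) mm when up; pressed, it goes down on an arc about the hinge, moving also about 15 mm to -x. The face leans 0.21 rad when up (its -x edge higher) and turns past level on the way down.
- pedal_hinge (a point): The pedal's hinge line, in the middle of the lever; dispenser frame (50, -85, 55) mm. Pad centre is about 155 mm from it.
- lid (a joint): Angle of the lid, rad: 0 shut, positive raised. Linked to the pedal by a push rod: lid angle = 1.5 x pedal angle; about 0.32 to 0.46 with the pedal on its stop. Closing faster than 1 rad/s (pedal pad about 100 mm/s) is a slam.
- cover: The lid itself: a steel frame 140 by 76 mm over the magazine, open in the middle so that the tin shows, with a steel lip about 78 mm deep at its front, which holds the tin back. Origin on its shaft at the back, dispenser frame (106, 55, 125) mm. Not to be touched.
- stop: Adjustable stop under the lever: dark steel block 30 x 30 mm with a rubber roller on top, about 53 mm tall, loose between two low guides. Origin under its centre. It stands anywhere 60 to 100 mm from the hinge towards the pad, so the pedal's lowest position differs each time. The pedal is seated when it presses the stop with over 5 N.
- tin: Steel tin with a paper band, 50 mm diameter, 60 mm long, lying along the dispenser's y; origin at its centre. It starts in the magazine against the lid's lip (x about 0 in the dispenser's frame); with the lid up it rolls out to rest against the trough's end wall (x about -150).
- jar: Bystander: glass jar, 60 mm diameter, 85 mm tall, beside the pedal's hinge; origin under its centre.
- label_roll: Bystander: paper roll lying flat, 70 mm diameter, 28 mm tall, to the right of the pedal pad; origin under its centre.
- marker: Bystander: marker pen 125 mm long, 16 mm thick, lying left of the trough; origin under its middle.
- scoop_bowl: Bystander: steel bowl, 120 mm wide, 50 mm tall, on the left of the bench.
- label_dispenser: Bystander: black label dispenser, 140 x 50 x 85 mm, on the right of the bench.
- spray_bottle: Bystander: white bottle, 68 mm diameter, 190 mm tall, on the left of the bench.
Things that resemble listed ones, but are neither listed nor needed, are in the scene too. Of the things shaped like the stop, the steel one is meant. What is shaped like the tin but pink is not meant.

How it is judged:
By the outcome, as a careful person would: the job done as asked, in the order asked, and still so for the second after the job is handed in, with the robot touching nothing.
It also fails if it takes over 70 s, if anything falls off the work surface, if the arm or the gripper's body presses on something with over 40 N, if the wrist force passes 120 N, or if a joint passes its speed limit or range.

### The arm

A 6-joint arm with a two-finger parallel gripper is mounted at the origin on the work surface. World frame = base frame: x ahead of the robot, y to its left, z up, the work surface at z = 0. Lengths are in m, angles in rad, forces in N, time in s.
With the tool pointing down it reaches from about 0.3 to 0.775 m from the base axis. Payload 14.6 kg.
Tool frame: the origin (TCP) lies on the centre line of the jaws, within the pads' length; the fingertips stand 11 mm ahead of it and the grasp point (between the pads) lies 8 mm behind it; y points along the fingers, x is the direction in which the jaws open and shut, and the axes are right-handed (so a half turn about y gives the same grasp; the last joint's range is limited). The gripper opens to 94 mm and grips with 3 to 60 N. Pads are 16 mm wide; open, the fingers measure 119 mm over their backs; the gripper's body (75 mm by 177 mm) begins 78 mm behind the grasp point.
Start: joints at [1.197, 0.3, 1.521, -0, 1.321, -0.067], TCP at [0.166, 0.524, 0.216] pointing down, gripper open.
Joint ranges: [-3.03, 3.03], [-0.79, 2.21], [0.23, 2.52], [-1.04, 4.18], [0, 3.07], [-2.55, 2.55]. Speed limits (rad/s): [2.22, 2.22, 2.57, 3.14, 3.14, 3.14].

### API

Orientations are given as [roll, pitch, yaw] about the fixed x, y, z axes, in that order (R = Rz(yaw) Ry(pitch) Rx(roll)).
In Python, from station import ctrl, imaging gives the robot as it stands. The module is installed in compiled form; this text tells all that it offers.
- The arm moves only by the tool apply_moves, never from a script. Its argument "deltas" is a list of rows, each an object with "dp": the shift along the tool's x, y, z in m, a list of three; "roll": the turn about the tool's y in rad; "grip": the closure, from -1 (fully open) to 1 (shut). In form: [{"dp": [tx, ty, tz], "roll": roll, "grip": grip}, ...]. A call has 1 to 10 rows; each row shifts and turns the commanded pose from where the row before left it, along the tool's axes as they then stand; what a row does not reach is not made up. A row lasts 1/8 s, in which the tool goes at most 62.5 mm and 10.7 degrees, less where a joint would pass 70% of its speed; a pose out of reach is approached as far as the arm can. A call with a gripper value outside its range is refused whole. The fingers move at their own pace and stop on an object; "newtons" is the grip in N (left out, the last holds). Time passes only in rows, so rows that do not move let the fingers close. It gives the time, the measured TCP pose, the force and the opening at its end, in the units of the state.
- ctrl.get_obs(): the state, without advancing time (a new reading comes with each control period).
- imaging.camera(name): name is "scene" or "top"; returns the picture (480x640x3 uint8, blue, green, red); there is no depth.
- imaging.camera_info(name): a dict with "K" (3x3 intrinsics, pixels), "D" ([k1, k2, p1, p2, k3] as OpenCV has them; the pictures are not rectified), "world_from_camera" (4x4, takes a point from camera to world coordinates). Camera axes: x right, y down, z forward; pixel columns grow to the right and rows downward; lengths in m; the calibration is good to about 2 mm. A picture is of the moment at which its call begins. camera_info takes no time and is no camera call.
- ctrl.hand_in(): hands the job in, once; it reports no verdict.
The state is a dict: "time_s": time; "qpos": joint angles; "joint_vel": joint speeds; "tau": joint torques, N m; "ee_pos": TCP position; "eef_rot": TCP orientation; "force": force on the tool from outside, world axes, zero at the start; "moment": the same for the moment, N m; "grip_width": finger opening in m.
Only numpy, scipy, OpenCV 4.12 (cv2) and the standard library are available. Lean on these libraries where they do the work, as an engineer would, in place of code of your own. Each camera call takes 0.05 s, during which the arm holds its last target. There are 200 camera calls.

## Working session

There is one attempt and no reset: what is moved stays moved. The work goes in short steps, Python scripts to look and compute and a tool call to move; the robot and the scene stay as the last step left them, time stands still between calls to the robot, and variables do not carry over. Pictures are saved under pics/ and viewed, about 8 in all and at most 12, crops included, and the job is handed in when it is done.

Besides the shell and the picture viewer there is one more tool, called by a JSON object that holds its "api" and its "payload". apply_moves: Moves the arm, as the interface text tells. Its arguments: {"type":"object","properties":{"deltas":{"type":"array"},"newtons":{"type":"number"}},"required":["deltas"]}

```bash
mkdir -p pics
python3 - <<'E'
from station import ctrl, imaging
import cv2, numpy as np
np.set_printoptions(precision=4,suppress=True)
for n in("scene","top"):
    im=imaging.camera(n); cv2.imwrite(f"pics/{n}0.png",im)
    i=imaging.camera_info(n); print(n,np.array(i["K"]),np.array(i["D"]),np.array(i["world_from_camera"]))
print(ctrl.get_obs())
E
```

```text
scene [[595.1517   0.     314.7071]
 [  0.     595.1517 242.1452]
 [  0.       0.       1.    ]] [-0.0417  0.      0.      0.      0.    ] [[-0.9098  0.3221 -0.2616  0.9186]
 [ 0.415   0.7114 -0.5671  0.7514]
 [ 0.0034 -0.6245 -0.781   1.1914]
 [ 0.      0.      0.      1.    ]]
top [[605.0368   0.     314.3359]
 [  0.     605.0368 239.7755]
 [  0.       0.       1.    ]] [-0.1075  0.      0.      0.      0.    ] [[ 0.0133 -0.9884  0.1516  0.2804]
 [-0.9997 -0.0164 -0.019  -0.0007]
 [ 0.0212 -0.1513 -0.9883  1.7765]
 [ 0.      0.      0.      1.    ]]
{'time_s': 0.1, 'qpos': array([ 1.1974,  0.3004,  1.5215, -0.    ,  1.3207, -0.0666]), 'joint_vel': array([-0.0002, -0.0017, -0.0012, -0.0001,  0.0001,  0.0005]), 'tau': array([  0.0016, -53.2647, -35.3281,   0.0709,   0.0236,  -0.0001]), 'ee_pos': array([0.166 , 0.5241, 0.216 ]), 'eef_rot': array([-1.5707,  0.001 ,  1.264 ]), 'force': array([-0.6419,  0.1201,  0.2947]), 'moment': array([ 0.0082, -0.0034,  0.006 ]), 'grip_width': 0.09385937516426383}
```

View pics/scene0.png

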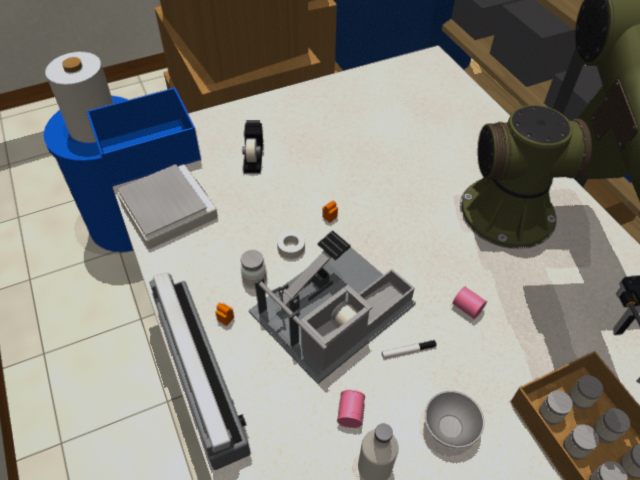

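View pics/top0.png

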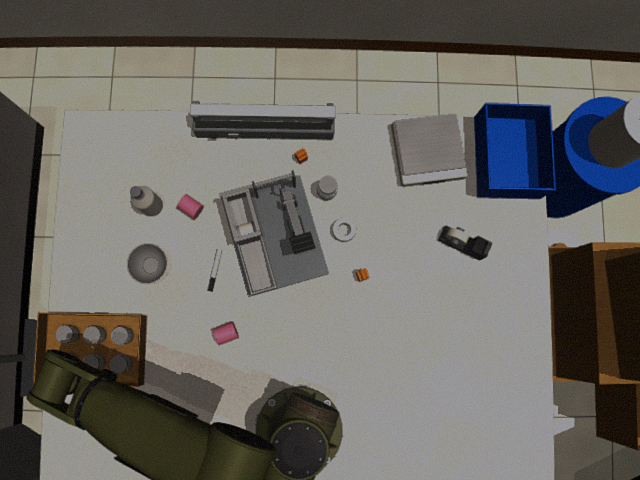

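The scene view shows the dispenser at about (330,310), pedal pad at (334,245), tin in the magazine at (345,316) and jar at (253,265). The label roll is at (291,243) and the marker at (410,348). The top view has the pad at (300,242) and the base-plate corners near (248,296), (328,272), (299,174), (219,193).

Lookalikes:
- **Pedal pad:** none, it's the only black ribbed pad.
- **Tin:** two pink cylinders, scene (351,408) and (470,303), are not meant.
- **Stop:** two orange blocks, scene (330,211) and (224,314), are not meant.

One close crop of both views next.

Run:
```python
import cv2, numpy as np
a=cv2.imread("pics/scene0.png")[220:340,240:420]; b=cv2.imread("pics/top0.png")[165:305,205:345]
a=cv2.resize(a,None,fx=4.4,fy=4.4,interpolation=cv2.INTER_CUBIC)
b=cv2.resize(b,None,fx=4.2,fy=4.2,interpolation=cv2.INTER_CUBIC); b=cv2.convertScaleAbs(b,alpha=1.6)
cv2.imwrite("pics/ca.png",a); cv2.imwrite("pics/cb.png",b)
```

```text
(no output)
```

View pics/ca.png

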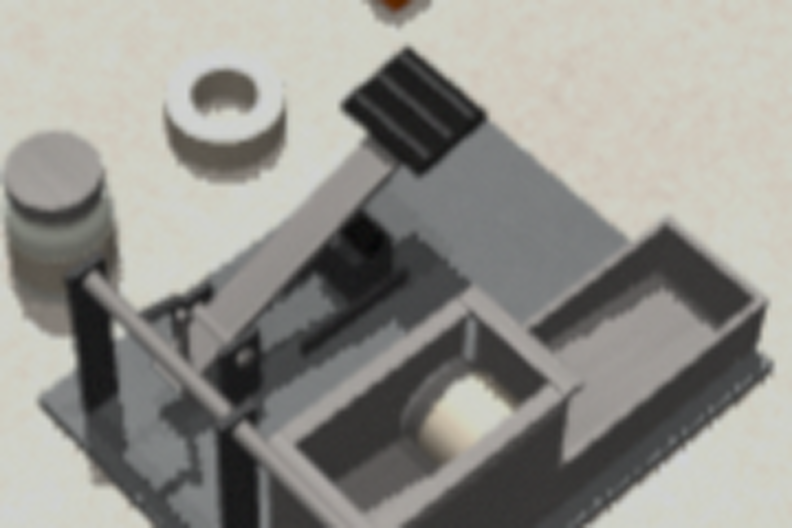

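View pics/cb.png

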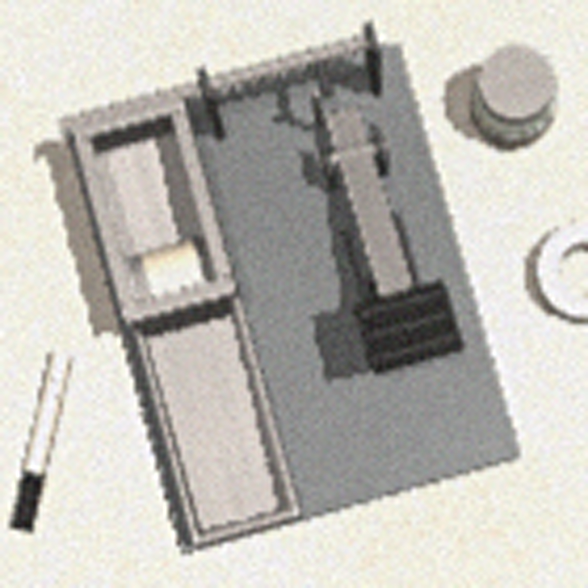

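The crops confirm the pedal. The pad corners are at scene-crop (407,47), (485,117), (424,173), (342,103), and the tin sits behind the lid lip. I'll compute the poses now.

```bash
cat > h.py <<'E'
from station import ctrl, imaging
import cv2, numpy as np
np.set_printoptions(precision=4,suppress=True)
def ray(n,p):
    i=imaging.camera_info(n); T=np.array(i["world_from_camera"])
    u=cv2.undistortPoints(np.array([[p]],float),np.array(i["K"]),np.array(i["D"]))[0,0]
    d=T[:3,:3]@[u[0],u[1],1]; return T[:3,3],d/np.linalg.norm(d)
def plane(n,p,z):
    o,d=ray(n,p); return o+d*(z-o[2])/d[2]
def cross(p1,p2):
    A=np.zeros((3,3));b=np.zeros(3);rs=[ray("scene",p1),ray("top",p2)]
    for o,d in rs: M=np.eye(3)-np.outer(d,d);A+=M;b+=M@o
    x=np.linalg.solve(A,b); return x,[np.linalg.norm((np.eye(3)-np.outer(d,d))@(x-o)) for o,d in rs]
def px(n,q):
    i=imaging.camera_info(n); W=np.linalg.inv(np.array(i["world_from_camera"]))
    return cv2.projectPoints(np.array([q],float),cv2.Rodrigues(W[:3,:3])[0],W[:3,3],np.array(i["K"]),np.array(i["D"]))[0][0,0]
E
python3 - <<'E'
from h import *
S=lambda x,y:(240+(x+.5)/4.4-.5,220+(y+.5)/4.4-.5); T=lambda x,y:(205+(x+.5)/4.2-.5,165+(y+.5)/4.2-.5)
# base corners: model (m) -> world at z=.01
mod=[(130,-140),(-180,-140),(-180,105)]; tc=[(400,45),(520,458),(185,550)]
w=np.array([plane("top",T(*c),.01)[:2] for c in tc]); m=np.array(mod)/1000
sc=[plane("scene",S(*c),.01)[:2] for c in [(40,402)]]; print("base corners",w,"scene back right",sc)
A,B=m-m.mean(0),w-w.mean(0); yaw=np.arctan2((A[:,0]*B[:,1]-A[:,1]*B[:,0]).sum(),(A*B).sum())
R=np.array([[np.cos(yaw),-np.sin(yaw)],[np.sin(yaw),np.cos(yaw)]]); t=w.mean(0)-R@m.mean(0)
print("yaw",yaw,"t",t,"res",w-(m@R.T+t))
print("pad from base",R@[-.087,-.085]+t,"z .128")
print("pad by two views",*cross(S(414,110),T(409,327)))
print("scene plane",plane("scene",S(414,110),.128),"top",plane("top",T(409,327),.128))
E
```

```text
base corners [[ 0.7465  0.0115]
 [ 0.4515 -0.0773]
 [ 0.3837  0.1545]] scene back right [array([0.7479, 0.0168])]
yaw 0.29131385772673846 t [0.5839 0.1075] res [[-0.0021  0.0008]
 [-0.0002  0.0011]
 [ 0.0024 -0.0019]]
pad from base [0.525  0.0011] z .128
pad by two views [0.5252 0.0017 0.1256] [np.float64(0.0003256487039413998), np.float64(0.00032564870394139817)]
scene plane [0.5258 0.0036 0.128 ] top [0.5251 0.0015 0.128 ]
```

{"api": "apply_moves", "payload": {"deltas": [{"dp":[0,0,0],"roll":0.162,"grip":1},{"dp":[0,0,0],"roll":0.162,"grip":1},{"dp":[0,0,0],"roll":0.162,"grip":1},{"dp":[0,0,0],"roll":0.162,"grip":1},{"dp":[0,0,0],"roll":0.162,"grip":1},{"dp":[0,0,0],"roll":0.163,"grip":1}], "newtons": 10}}

```text
time_s: 0.85
ee_pos: [0.166, 0.5242, 0.2161]
eef_rot: [-1.571, 0.0, 0.286]
force: [0.3, 0.3, -0.2]
grip_width: 0.0371
```

{"api": "apply_moves", "payload": {"deltas": [{"dp":[0.014,0,-0.043],"roll":0,"grip":1},{"dp":[0.014,0,-0.043],"roll":0,"grip":1},{"dp":[0.014,0,-0.043],"roll":0,"grip":1},{"dp":[0.014,0,-0.043],"roll":0,"grip":1},{"dp":[0.014,0,-0.043],"roll":0,"grip":1},{"dp":[0.014,0,-0.043],"roll":0,"grip":1},{"dp":[0.014,0,-0.043],"roll":0,"grip":1}]}}

```text
time_s: 1.72
ee_pos: [0.3469, 0.2627, 0.2164]
eef_rot: [-1.571, 0.0, 0.291]
force: [0.2, -0.1, 0.7]
grip_width: 0.0002
```

{"api": "apply_moves", "payload": {"deltas": [{"dp":[0.0137,0,-0.043],"roll":0,"grip":1},{"dp":[0.0137,0,-0.043],"roll":0,"grip":1},{"dp":[0.0137,0,-0.043],"roll":0,"grip":1},{"dp":[0.0137,0,-0.043],"roll":0,"grip":1},{"dp":[0.0137,0,-0.043],"roll":0,"grip":1},{"dp":[0.0137,0,-0.043],"roll":0,"grip":1},{"dp":[0.0137,0,-0.043],"roll":0,"grip":1},{"dp":[0,0.02,0],"roll":0,"grip":1},{"dp":[0,0.02,0],"roll":0,"grip":1},{"dp":[0,0,0],"roll":0,"grip":1}]}}

```text
time_s: 2.98
ee_pos: [0.5238, 0.0032, 0.1751]
eef_rot: [-1.57, 0.003, 0.291]
force: [0.3, -0.2, 0.6]
grip_width: 0.0006
```

Run:
```python
from h import *
a=imaging.camera("scene")[200:335,240:420]
cv2.imwrite("pics/s1.png",cv2.resize(a,None,fx=4.4,fy=4.4,interpolation=cv2.INTER_CUBIC))
print(ctrl.get_obs()["ee_pos"])
```

```text
[0.5244 0.0033 0.1763]
```

View pics/s1.png

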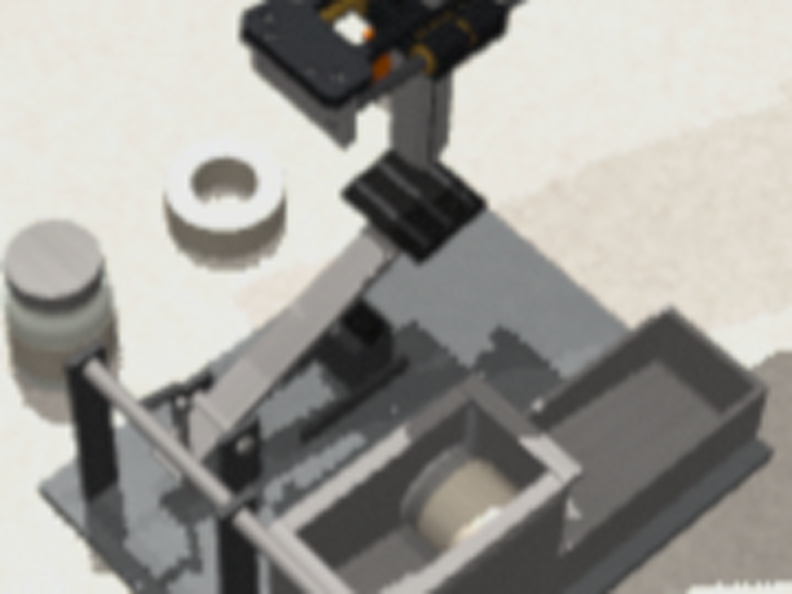

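The fingers are closed and centred above the pad, with the tips near crop (420,165) and the pad centre at (412,205). Nothing else has been touched. Descending to the pad.

{"api": "apply_moves", "payload": {"deltas": [{"dp":[0,0.015,-0.0015],"roll":0,"grip":1},{"dp":[0,0.01,0],"roll":0,"grip":1},{"dp":[0,0.005,0],"roll":0,"grip":1},{"dp":[0,0.002,0],"roll":0,"grip":1},{"dp":[0,0.002,0],"roll":0,"grip":1},{"dp":[0,0.002,0],"roll":0,"grip":1},{"dp":[0,0,0],"roll":0,"grip":1}]}}

```text
time_s: 3.9
ee_pos: [0.525, 0.0018, 0.1404]
eef_rot: [-1.571, 0.0, 0.291]
force: [-0.4, -0.0, 0.5]
grip_width: 0.0002
```

{"api": "apply_moves", "payload": {"deltas": [{"dp":[0,0.002,0],"roll":0,"grip":1},{"dp":[-0.0005,0.002,0],"roll":0,"grip":1},{"dp":[-0.001,0.002,0],"roll":0,"grip":1},{"dp":[-0.001,0.002,0],"roll":0,"grip":1},{"dp":[-0.001,0.002,0],"roll":0,"grip":1},{"dp":[0,0,0],"roll":0,"grip":1}]}}

```text
time_s: 4.65
ee_pos: [0.5216, 0.0008, 0.1302]
eef_rot: [-1.571, 0.0, 0.291]
force: [-1.6, -0.4, 1.5]
grip_width: 0.0002
```

{"api": "apply_moves", "payload": {"deltas": [{"dp":[-0.001,0.002,0],"roll":0,"grip":1},{"dp":[-0.001,0.002,0],"roll":0,"grip":1},{"dp":[-0.001,0.002,0],"roll":0,"grip":1},{"dp":[-0.0009,0.002,0],"roll":0,"grip":1},{"dp":[-0.0009,0.002,0],"roll":0,"grip":1},{"dp":[0,0,0],"roll":0,"grip":1}]}}

```text
time_s: 5.4
ee_pos: [0.5169, -0.0006, 0.1202]
eef_rot: [-1.571, 0.0, 0.291]
force: [1.4, -0.2, 2.1]
grip_width: 0.0004
```

{"api": "apply_moves", "payload": {"deltas": [{"dp":[-0.0008,0.002,0],"roll":0,"grip":1},{"dp":[-0.0008,0.002,0],"roll":0,"grip":1},{"dp":[-0.0007,0.002,0],"roll":0,"grip":1},{"dp":[-0.0007,0.002,0],"roll":0,"grip":1},{"dp":[0,0,0],"roll":0,"grip":1}]}}

```text
time_s: 6.02
ee_pos: [0.5141, -0.0014, 0.1123]
eef_rot: [-1.571, 0.0, 0.291]
force: [3.3, 0.5, 4.4]
grip_width: 0.0005
```

Run:
```python
from h import *
a=imaging.camera("scene")[200:335,240:420]
cv2.imwrite("pics/s2.png",cv2.resize(a,None,fx=4.4,fy=4.4,interpolation=cv2.INTER_CUBIC))
print([ (imaging.camera("top"),ctrl.get_obs()["force"])[1] for _ in range(4)])
```

```text
[array([1.7235, 0.4559, 3.2161]), array([2.5918, 0.7943, 4.0929]), array([1.6415, 0.5308, 4.1384]), array([2.6473, 1.7638, 4.1172])]
```

View pics/s2.png

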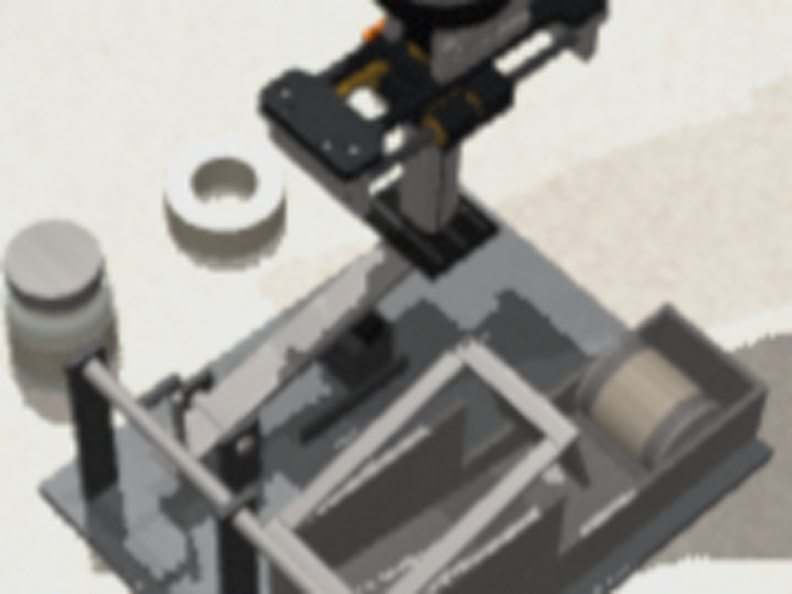

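The pad is down about 27 mm, the lid is up, and the tin is already in the trough at crop (655,400). The force is only about 4 N, so the pedal isn't on its stop yet. Continuing down.

{"api": "apply_moves", "payload": {"deltas": [{"dp":[-0.0005,0.0015,0],"roll":0,"grip":1},{"dp":[-0.0005,0.0015,0],"roll":0,"grip":1},{"dp":[0,0,0],"roll":0,"grip":1}]}}

```text
time_s: 6.65
ee_pos: [0.5132, -0.0017, 0.1093]
eef_rot: [-1.571, 0.0, 0.291]
force: [2.3, 0.3, 4.4]
grip_width: 0.0006
```

{"api": "apply_moves", "payload": {"deltas": [{"dp":[-0.0005,0.0015,0],"roll":0,"grip":1},{"dp":[-0.0005,0.0015,0],"roll":0,"grip":1},{"dp":[0,0,0],"roll":0,"grip":1}]}}

```text
time_s: 7.02
ee_pos: [0.5122, -0.002, 0.1064]
eef_rot: [-1.571, 0.0, 0.291]
force: [3.0, 1.1, 4.1]
grip_width: 0.0004
```

{"api": "apply_moves", "payload": {"deltas": [{"dp":[-0.0004,0.001,0],"roll":0,"grip":1},{"dp":[-0.0004,0.001,0],"roll":0,"grip":1},{"dp":[0,0,0],"roll":0,"grip":1}]}}

```text
time_s: 7.4
ee_pos: [0.5115, -0.0023, 0.1044]
eef_rot: [-1.571, 0.0, 0.291]
force: [2.6, 0.8, 5.0]
grip_width: 0.0001
```

{"api": "apply_moves", "payload": {"deltas": [{"dp":[-0.0004,0.0015,0],"roll":0,"grip":1},{"dp":[0,0,0],"roll":0,"grip":1}]}}

```text
time_s: 7.65
ee_pos: [0.5111, -0.0024, 0.1029]
eef_rot: [-1.571, 0.0, 0.291]
force: [3.2, 0.5, 3.8]
grip_width: 0.0006
```

{"api": "apply_moves", "payload": {"deltas": [{"dp":[-0.0003,0.001,0],"roll":0,"grip":1},{"dp":[0,0,0],"roll":0,"grip":1}]}}

```text
time_s: 7.9
ee_pos: [0.5108, -0.0024, 0.1019]
eef_rot: [-1.571, -0.0, 0.291]
force: [3.3, 0.7, 4.2]
grip_width: 0.0009
```

{"api": "apply_moves", "payload": {"deltas": [{"dp":[-0.0004,0.0015,0],"roll":0,"grip":1},{"dp":[0,0,0],"roll":0,"grip":1}]}}

```text
time_s: 8.15
ee_pos: [0.5104, -0.0026, 0.1004]
eef_rot: [-1.571, 0.0, 0.291]
force: [2.6, 1.4, 4.9]
grip_width: 0.0006
```

{"api": "apply_moves", "payload": {"deltas": [{"dp":[-0.0003,0.001,0],"roll":0,"grip":1},{"dp":[0,0,0],"roll":0,"grip":1}]}}

```text
time_s: 8.4
ee_pos: [0.5101, -0.0026, 0.0994]
eef_rot: [-1.571, 0.0, 0.291]
force: [3.2, 0.5, 5.6]
grip_width: 0.0004
```

{"api": "apply_moves", "payload": {"deltas": [{"dp":[-0.0003,0.001,0],"roll":0,"grip":1},{"dp":[0,0,0],"roll":0,"grip":1}]}}

```text
time_s: 8.65
ee_pos: [0.5099, -0.0027, 0.0984]
eef_rot: [-1.571, -0.0, 0.291]
force: [2.4, 1.3, 3.8]
grip_width: 0.0008
```

{"api": "apply_moves", "payload": {"deltas": [{"dp":[-0.0003,0.001,0],"roll":0,"grip":1},{"dp":[0,0,0],"roll":0,"grip":1}]}}

```text
time_s: 8.9
ee_pos: [0.5095, -0.0028, 0.0974]
eef_rot: [-1.571, 0.0, 0.291]
force: [3.0, 0.1, 4.8]
grip_width: 0.0005
```

{"api": "apply_moves", "payload": {"deltas": [{"dp":[-0.0003,0.001,0],"roll":0,"grip":1},{"dp":[0,0,0],"roll":0,"grip":1}]}}

```text
time_s: 9.15
ee_pos: [0.5093, -0.0029, 0.0964]
eef_rot: [-1.571, -0.0, 0.291]
force: [3.0, 1.0, 4.5]
grip_width: 0.0002
```

{"api": "apply_moves", "payload": {"deltas": [{"dp":[-0.0003,0.001,0],"roll":0,"grip":1},{"dp":[0,0,0],"roll":0,"grip":1}]}}

```text
time_s: 9.4
ee_pos: [0.5093, -0.0029, 0.0961]
eef_rot: [-1.571, -0.001, 0.291]
force: [1.4, 0.7, 12.1]
grip_width: 0.0005
```

{"api": "apply_moves", "payload": {"deltas": [{"dp":[-0.0003,0.001,0],"roll":0,"grip":1},{"dp":[0,0,0],"roll":0,"grip":1}]}}

```text
time_s: 9.65
ee_pos: [0.5093, -0.003, 0.0958]
eef_rot: [-1.571, -0.002, 0.291]
force: [-0.9, 2.1, 19.5]
grip_width: 0.0002
```

It reached the stop at TCP z of about 0.096, and the force is now 19.5 N. Easing back into the 12–16 N band and holding there.

{"api": "apply_moves", "payload": {"deltas": [{"dp":[0,-0.0007,0],"roll":0,"grip":1},{"dp":[0,0,0],"roll":0,"grip":1},{"dp":[0,0,0],"roll":0,"grip":1}]}}

```text
time_s: 10.02
ee_pos: [0.5093, -0.003, 0.096]
eef_rot: [-1.571, -0.002, 0.291]
force: [1.9, 2.6, 13.3]
grip_width: 0.0007
```

Run:
```python
from h import *
ims=[];f=[]
for _ in range(10): a=imaging.camera("scene")[200:335,240:420]; f.append(ctrl.get_obs()["force"][2]); ims.append(a)
print(np.array(f), "tin region change first/last", cv2.absdiff(ims[0][70:110,125:175],ims[-1][70:110,125:175]).mean())
cv2.imwrite("pics/s3.png",cv2.resize(ims[-1],None,fx=4.4,fy=4.4,interpolation=cv2.INTER_CUBIC))
```

```text
[13.1568 12.1873 12.8741 13.0432 12.5363 12.2602 12.5864 12.0616 12.4968
 13.5517] tin region change first/last 0.7383333333333333
```

View pics/s3.png

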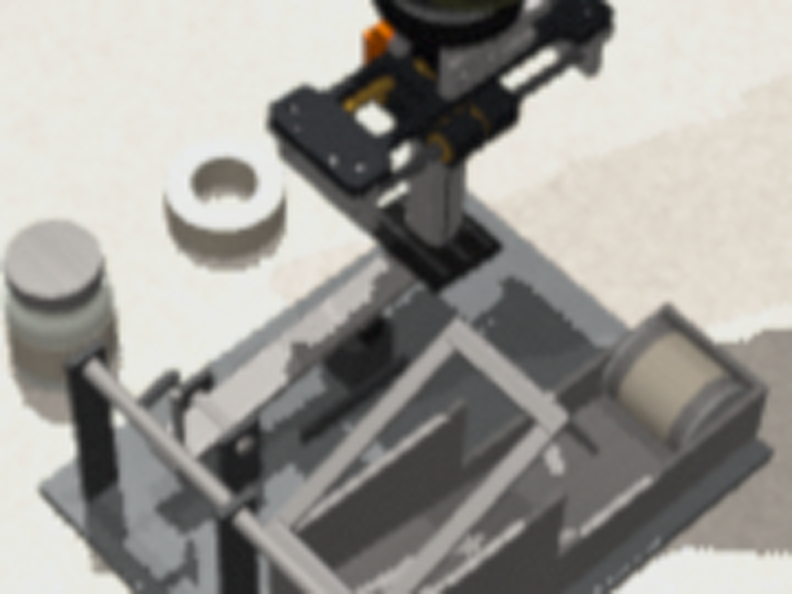

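The tin rests against the end wall at crop (675,395) and has stopped moving. The pedal has been on its stop at about 12.5 N throughout. Easing up along the same arc at 16 mm/s.

{"api": "apply_moves", "payload": {"deltas": [{"dp":[0.0002,-0.001,0],"roll":0,"grip":1},{"dp":[0.0004,-0.0015,0],"roll":0,"grip":1},{"dp":[0.0006,-0.002,0],"roll":0,"grip":1},{"dp":[0.0006,-0.002,0],"roll":0,"grip":1},{"dp":[0.0006,-0.002,0],"roll":0,"grip":1},{"dp":[0.0006,-0.002,0],"roll":0,"grip":1},{"dp":[0.0006,-0.002,0],"roll":0,"grip":1},{"dp":[0.0007,-0.002,0],"roll":0,"grip":1},{"dp":[0.0007,-0.002,0],"roll":0,"grip":1},{"dp":[0.0007,-0.002,0],"roll":0,"grip":1}]}}

```text
time_s: 11.78
ee_pos: [0.5135, -0.0016, 0.1134]
eef_rot: [-1.57, 0.002, 0.291]
force: [-1.8, -2.2, 5.4]
grip_width: 0.0006
```

{"api": "apply_moves", "payload": {"deltas": [{"dp":[0.0007,-0.002,0],"roll":0,"grip":1},{"dp":[0.0007,-0.002,0],"roll":0,"grip":1},{"dp":[0.0008,-0.002,0],"roll":0,"grip":1},{"dp":[0.0008,-0.002,0],"roll":0,"grip":1},{"dp":[0.0008,-0.002,0],"roll":0,"grip":1},{"dp":[0.0009,-0.002,0],"roll":0,"grip":1},{"dp":[0.0009,-0.002,0],"roll":0,"grip":1},{"dp":[0.0005,-0.001,0],"roll":0,"grip":1},{"dp":[0.0005,-0.001,0],"roll":0,"grip":1},{"dp":[0.0005,-0.001,0],"roll":0,"grip":1}]}}

```text
time_s: 13.02
ee_pos: [0.5207, 0.0006, 0.1305]
eef_rot: [-1.571, 0.001, 0.291]
force: [-2.3, -0.8, 4.7]
grip_width: 0.0005
```

{"api": "apply_moves", "payload": {"deltas": [{"dp":[0.0005,-0.001,0],"roll":0,"grip":1},{"dp":[0.0005,-0.001,0],"roll":0,"grip":1},{"dp":[0.0005,-0.001,0],"roll":0,"grip":1},{"dp":[0.0005,-0.001,0],"roll":0,"grip":1},{"dp":[0.0005,-0.001,0],"roll":0,"grip":1},{"dp":[0.0005,-0.001,0],"roll":0,"grip":1},{"dp":[0.0003,-0.001,0],"roll":0,"grip":1},{"dp":[0,-0.001,0],"roll":0,"grip":1},{"dp":[0,-0.001,0],"roll":0,"grip":1},{"dp":[0,-0.001,0],"roll":0,"grip":1}]}}

```text
time_s: 14.28
ee_pos: [0.5239, 0.0015, 0.1405]
eef_rot: [-1.571, 0.001, 0.291]
force: [-0.7, -0.2, 0.2]
grip_width: 0.0007
```

{"api": "apply_moves", "payload": {"deltas": [{"dp":[0,-0.001,0],"roll":0,"grip":1},{"dp":[0,-0.001,0],"roll":0,"grip":1},{"dp":[0,-0.001,0],"roll":0,"grip":1},{"dp":[0,-0.001,0],"roll":0,"grip":1},{"dp":[0,-0.001,0],"roll":0,"grip":1},{"dp":[0,-0.001,0],"roll":0,"grip":1},{"dp":[0,-0.001,0],"roll":0,"grip":1},{"dp":[0,0,0],"roll":0,"grip":1}]}}

```text
time_s: 15.28
ee_pos: [0.5242, 0.0016, 0.1478]
eef_rot: [-1.571, -0.0, 0.291]
force: [0.8, 0.3, 0.4]
grip_width: 0.0006
```

Force is back to zero, so the fingers are clear of the pad. Retreating straight up and checking.

{"api": "apply_moves", "payload": {"deltas": [{"dp":[0,-0.015,0],"roll":0,"grip":1},{"dp":[0,-0.02,0],"roll":0,"grip":1},{"dp":[0,-0.02,0],"roll":0,"grip":1},{"dp":[0,-0.02,0],"roll":0,"grip":1},{"dp":[0,0,0],"roll":0,"grip":1},{"dp":[0,0,0],"roll":0,"grip":1}]}}

```text
time_s: 16.02
ee_pos: [0.5239, 0.0016, 0.2222]
eef_rot: [-1.571, 0.001, 0.291]
force: [0.2, 0.6, -0.6]
grip_width: 0.0008
```

Run:
```python
from h import *
a=imaging.camera("scene"); o=ctrl.get_obs(); print(o["time_s"],o["ee_pos"],o["force"])
d=cv2.absdiff(a,cv2.imread("pics/scene0.png"))
cv2.imwrite("pics/s4.png",cv2.resize(a[200:335,240:420],None,fx=4.4,fy=4.4,interpolation=cv2.INTER_CUBIC))
for n,(x,y,r) in dict(jar=(253,265,18),roll=(291,243,15),marker=(410,348,28),bowl=(454,420,30),pad=(345,258,12)).items(): print(n,d[y-r:y+r,x-r:x+r].mean())
```

```text
16.075 [0.5239 0.0016 0.222 ] [ 0.4314  0.8117 -0.7717]
jar 22.23070987654321
roll 22.36740740740741
marker 31.311330782312925
bowl 20.656111111111112
pad 8.877893518518519
```

View pics/s4.png

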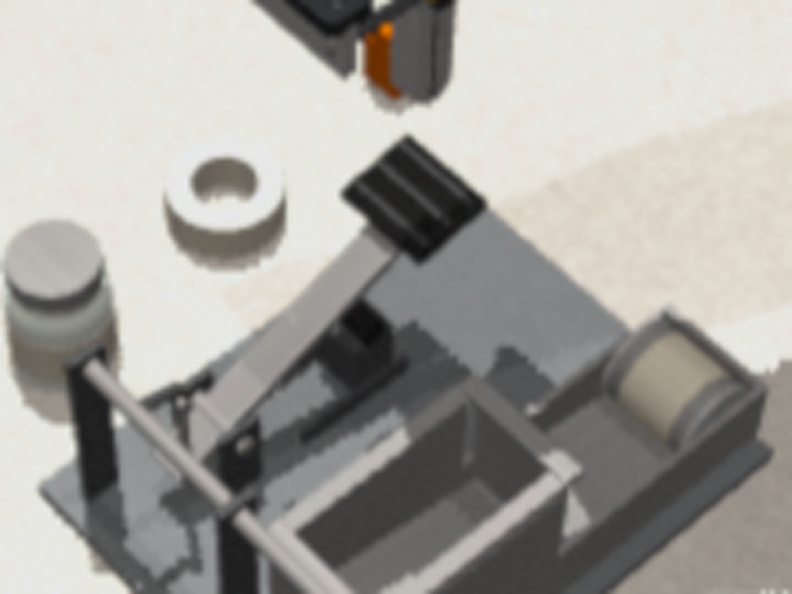

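The picture shows the pedal fully up, with the pad at its original pixels around crop (412,198). The lid is shut and the tin lies at the trough's end wall, crop (675,395). The jar and roll haven't moved. Handing in.

```bash
python3 -c "
from station import ctrl; print(ctrl.hand_in())"
```

```text
the job is handed in; nothing more can be done
None
```

The tin is out in the trough, the lid is shut again, and the job was handed in after about 16 s of robot time. I pressed the pedal with closed fingers until it was on its stop, held it there, and eased it back up.

- **Press:** the force peaked at 19.5 N for a moment, above the 12–16 N band but under the 25 N limit. I eased back at once and held 12–13.5 N for about 0.5 s.
- **Tin:** it had already rolled into the trough before the pedal reached its stop, because the lid's lip cleared it at about 27 mm of travel. By the end of the hold it was lying still against the end wall.
- **Return:** the pad came up at 8–16 mm/s, well below the 100 mm/s slam speed, with the fingers on it until the force fell to zero.
- **Last look:** the pedal is fully up, the lid is shut, the tin is at the end wall and the fingers are clear of everything. The jar and label roll are where they were.
- **Check that failed:** a pixel comparison with the first picture, meant to show whether the bystanders had moved, came out high everywhere, even around the jar and roll that had not moved. Changed light and the arm's shadow probably caused this. The marker and bowl were not in the last close crop, so I did not confirm them by eye, but the arm stayed well above them.

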